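# Feel which sealed pot is packed and hold it down in the reader's keyed well

## Task

One of the two look-alike sealed pots in the white rack is packed with sample, the other is the empty blank: lift each clear of the rack in turn to feel which is heavier, and leave the light one standing in its own pocket again. Take the heavy one by its cap to the reader, turn it so that its rib faces the slot in the metal collar, push it right down onto the sprung plate, and finish while still gripping it and holding it down. Knock nothing over and leave the other things on the bench alone.

Things in the scene. Friction and masses are not known exactly. Their poses are not given: they have to be found in the camera images.
- pot_p: sealed pot, upright in the rack: grey body 40 mm in diameter to z = 53 (4 mm chamfer at the foot), black fluted cap 36 mm in diameter from z = 56 to 84. A rounded key rib, 8 mm wide, runs up one side from z = 6 to 50 and reaches 25 mm from the axis. Origin: centre of the underside; z up the axis, x from the axis towards the rib. 0.3 to 0.42 kg if packed, 0.1 to 0.17 kg if empty
- pot_q: the other sealed pot, upright in the rack: grey body 40 mm in diameter to z = 53 (4 mm chamfer at the foot), black fluted cap 36 mm in diameter from z = 56 to 84. A rounded key rib, 8 mm wide, runs up one side from z = 6 to 50 and reaches 25 mm from the axis. Origin: centre of the underside; z up the axis, x from the axis towards the rib. Weights as for pot_p
- pot_p_cap (a point): point on the axis of pot_p in the middle of its cap, 68 mm above the pot's underside; a good height to grip
- pot_q_cap (a point): point on the axis of pot_q in the middle of its cap, 68 mm above the pot's underside; a good height to grip
- rack: white plastic rack plate fixed to the bench, 84 x 180 x 18 mm, with two round pockets 54 mm wide and 10 mm deep, 95 mm apart along its y axis (at y = +47.5 and y = -47.5 mm); pots stand on the pocket floors, 8 mm above the bench. Origin: centre of the underside, z up. Behind its left end the bench's well lid stands open, 0.24 m tall, from x = 0.61 m on: keep the wrist clear of it
- reader: white bench reader (fixed), 170 (x) x 130 (y) x 36 mm high, display and keys on its -x end; an aluminium collar rises from the deck round the well. Origin: centre of the underside, z up. The collar is slotted on its -x side, where a black line on the deck points to the slot: a pot enters only with its rib along the reader's -x (pot yaw = reader yaw + pi)
- well (a point): centre of the well's mouth, level with the collar's rim, 56 mm above the bench; axes as the reader's. Bore 44 mm wide, slot 12.4 mm wide: the pot has 2 mm play all round. Collar 62 mm across outside. The sprung plate lies 20 mm below the rim at rest and 28 mm below it when fully down
- platen (a joint): travel of the sprung plate at the bottom of the well, m: 0 up at rest, 0.008 fully down at its stop. The spring pushes back with about 4.5 N at first and 12 N at the stop, so no pot sinks it by weight alone
- vial: capped glass vial, 37 mm in diameter, 70 mm tall, standing on the bench; leave alone. Origin: centre of its underside
- bulb: dark red rubber pipette bulb, 81 x 41 x 41 mm, lying on the bench; leave alone. Origin: centre of its underside
- tweezers: steel tweezers, 122 x 10 x 14 mm, lying on the bench; leave alone. Origin: centre of the underside
- felt_pen: capped felt pen, 17 x 135 x 16 mm, lying on the notebook; leave alone. Origin: centre of the underside
Mind the look-alikes: they are no part of the job. Leave any red or yellow look-alike of the pot_q alone.

How it is judged:
By the outcome, as a careful person would: the job done as asked, in the order asked, and still so for the second after the job is handed in, while the arm keeps its last pose, push and grip.
It also fails if it takes over 69 s, if anything falls off the work surface, if the arm or the gripper's body presses on something with over 40 N, if the wrist force passes 120 N, or if a joint passes its speed limit or range.

## Robot

A 6-joint arm with a two-finger parallel gripper is mounted at the origin on a cart in front of the work surface, level with it; the furniture and walls round the work are solid. World frame = base frame: x ahead of the robot, y to its left, z up, the work surface at z = 0. Lengths are in m, angles in degrees, forces in N, time in s.
With the tool pointing down it reaches from about 0.4 to 0.825 m from the base axis. Payload 7 kg.
Tool frame: the origin (TCP) lies at the very end of the fingers, on their centre line; the grasp point (between the pads) lies 19 mm behind it; z points along the fingers, y is the direction in which the jaws open and shut (so a half turn about z gives the same grasp; the last joint's range is limited). The gripper opens to 88 mm and grips with 3 to 60 N. Pads are 19 mm wide; open, the fingers measure 130 mm over their backs; the gripper's body (78 mm by 193 mm) begins 47 mm behind the grasp point.
Start: joints at [-60.327, 20.546, 0.682, 0, -70.136, -16.507], TCP at [0.154, -0.657, 0.227] pointing down, gripper open.
Joint ranges: [-176.03, 176.03], [-82.01, 121.73], [-58.28, 71.71], [-173.87, 95.51], [-174.79, -0.11], [-173.66, 173.66]. Speed limits (degrees/s): [136.94, 136.94, 172.46, 180, 180, 180].

## Interface

Orientations are given as [roll, pitch, yaw] about the fixed x, y, z axes, in that order (R = Rz(yaw) Ry(pitch) Rx(roll)).
In Python, from plant import ctrl gives the robot as it stands.
- The arm moves only by the tool move_arm, never from a script. Its argument "increments" is a list of rows, each a list of 2 entries, a list of its own where there are three numbers: the shift along the world's x, y, z in mm, then the turn about the world's z in rad. A call has exactly 8 rows; each row shifts and turns the pose as measured when the row begins; what a row does not reach is not made up. A row lasts 1/10 s, in which the tool goes at most 50 mm and 8.59 degrees, less where a joint would pass 70% of its speed; a pose out of reach is approached as far as the arm can. A call with a gripper value outside its range is refused whole. "jaw" is the gripper command: -1 is shut, 1 is fully open, values between are in proportion, set as the call begins (left out, the last holds). The fingers move at their own pace and stop on an object; the grip force is fixed at half the most. Time passes only in rows, so rows that do not move let the fingers close, or fill a call up. It gives the time, the measured TCP pose, the force and the opening at its end, in the units of the state.
- ctrl.get_obs(): the state, without advancing time (a new reading comes with each control period).
- ctrl.snapshot(name): name is "scene" or "top" or "wrist"; returns a dict with "color" (420x560x3 uint8, red, green, blue), "fx", "fy", "cx", "cy" (pixels), "D" ([k1, k2, p1, p2, k3] as OpenCV has them; the pictures are not rectified), "R" (3x3) and "t" (3): a world point X has camera coordinates R X + t. Camera axes: x right, y down, z forward; pixel columns grow to the right and rows downward; lengths in m; the calibration is good to about 2 mm. A picture is of the moment at which its call begins. There is no depth.
- ctrl.close_job(): hands the job in, once; it reports no verdict.
The state is a dict: "clock": time; "joint_pos": joint angles; "qvel": joint speeds; "tau": joint torques, N m; "tool_pos": TCP position; "orientation": TCP orientation; "force": force on the tool from outside, world axes, zero at the start; "moment": the same for the moment, N m; "opening": finger opening in m.
Only numpy, scipy, OpenCV 4.12 (cv2) and the standard library are available. Lean on these libraries where they do the work, as an engineer would, in place of code of your own. Each camera call takes 0.05 s, during which the arm holds its last target.

## Working session

There is one attempt and no reset: what is moved stays moved. The work goes in short steps, Python scripts to look and compute and a tool call to move; the robot and the scene stay as the last step left them, time stands still between calls to the robot, and variables do not carry over. Pictures are saved under pics/ and viewed, and the job is handed in when it is done.

Besides the shell and the picture viewer there is one more tool, called after "Request:" as name([rows], argument=value, ...), one row to a line, values as JSON. move_arm: Moves the arm, as the interface text tells. Its arguments: {"type":"object","properties":{"increments":{"type":"array","items":{"type":"array"}},"jaw":{"type":"number"}},"required":["increments"]}

```bash
mkdir -p pics; ls
python3 - <<'E'
from plant import ctrl
import cv2
print(ctrl.get_obs())
for n in ["scene","top","wrist"]:
    s=ctrl.snapshot(n); cv2.imwrite(f"pics/{n}0.png",s["color"][:,:,::-1])
    print(n,s["fx"],s["fy"],s["cx"],s["cy"],s["D"],s["R"],s["t"])
E
```

```text
pics
{'clock': 0.0, 'joint_pos': array([-6.03261769e+01,  2.05908834e+01,  6.34785792e-01, -1.95642037e-02,
       -7.01345283e+01, -1.65076209e+01]), 'qvel': array([ 0.02545161, -0.06849177,  0.06126471,  0.02606361, -0.03031601,
        0.0214845 ]), 'tau': array([ 1.02368849e-03, -5.82727182e+01,  2.93052775e+01,  6.99730530e+00,
        6.86197905e-03, -2.02287520e-04]), 'tool_pos': array([ 0.15362536, -0.65680122,  0.22563834]), 'orientation': array([ 1.79907883e+02, -8.11952371e-03, -1.66840454e+02]), 'force': array([0.53144898, 0.30165795, 0.03671942]), 'moment': array([-0.00074777, -0.00698568,  0.03242247]), 'opening': 0.08794123906864271}
scene 455.1769775455123 455.1769775455123 280.7758821270269 209.90746784723697 [-0.15324296  0.          0.          0.          0.        ] [[-8.97486896e-01 -4.41040981e-01 -3.53459435e-04]
 [-3.47023413e-01  7.06662021e-01 -6.16606470e-01]
 [ 2.72198499e-01 -5.53273568e-01 -7.87271450e-01]] [0.47952951 0.23400956 0.85518157]
top 482.4908649098196 482.4908649098196 286.5292624076944 217.7183472855991 [-0.06060502  0.          0.          0.          0.        ] [[-0.01647774 -0.99973308 -0.01619431]
 [-0.99683143  0.01768615 -0.07755193]
 [ 0.07781764  0.01486511 -0.99685678]] [5.24611161e-04 5.47954254e-01 1.18715950e+00]
wrist 313.57891637107406 313.57891637107406 275.3682013789079 211.14061366515486 [-0.02768396  0.          0.          0.          0.        ] [[-0.22850487  0.9735383   0.00294935]
 [ 0.9377454   0.21928772  0.26934451]
 [ 0.26157044  0.06431227 -0.96303937]] [ 0.67404356 -0.03287913  0.39005154]
```

View pics/scene0.png

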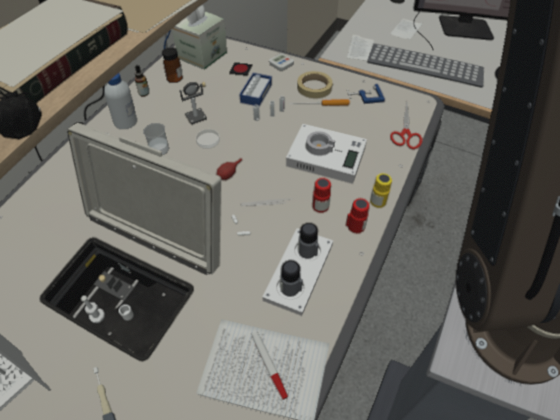

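View pics/top0.png

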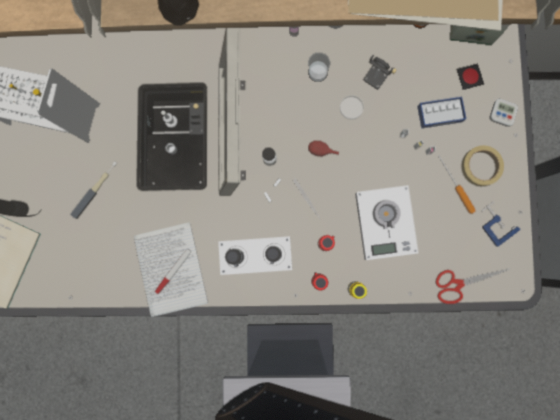

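View pics/wrist0.png

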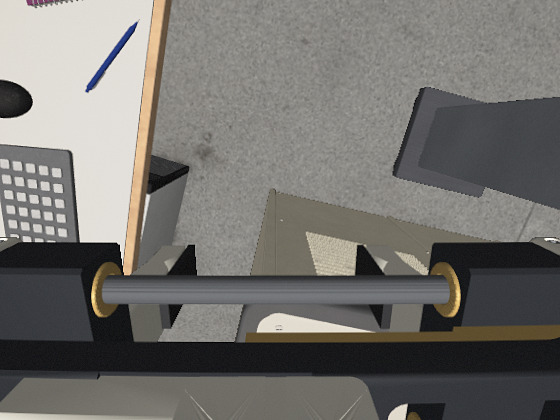

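The top view has the rack at (255,256) holding two black-capped pots at (234,257) and (273,255). The reader is at (387,222). Red and yellow look-alikes stand at (327,243), (320,282) and (359,291). I'll enlarge the rack and reader.

Run:
```python
import cv2
a=cv2.imread("pics/top0.png")
cv2.imwrite("pics/c1.png",cv2.resize(a[175:310,210:430],None,fx=3.6,fy=3.6,interpolation=cv2.INTER_CUBIC))
a=cv2.imread("pics/scene0.png")
cv2.imwrite("pics/c2.png",cv2.resize(a[120:310,255:400],None,fx=3.1,fy=3.1,interpolation=cv2.INTER_CUBIC))
```

```text
(no output)
```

View pics/c1.png

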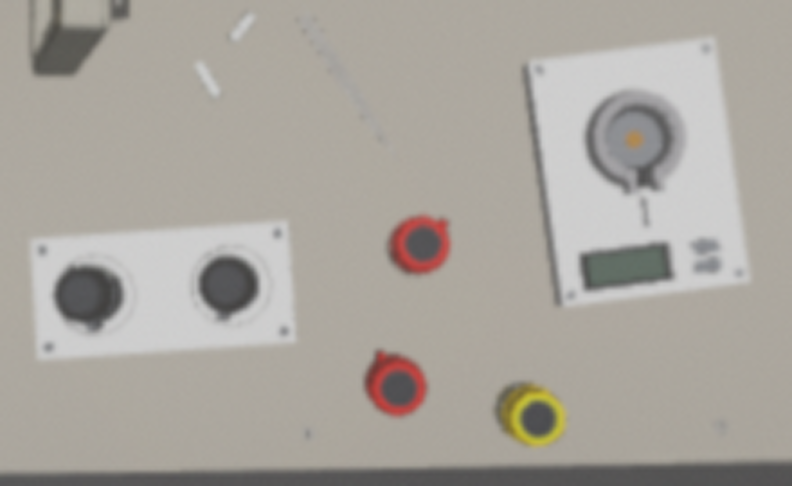

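View pics/c2.png

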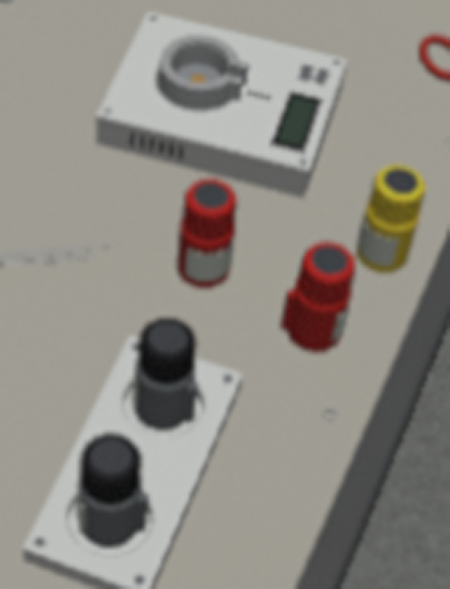

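The pots meant are the two black-capped ones at top view (234,257) and (273,255): grey bodies, standing in the white rack, with ribs towards -x (image down). The red (327,243) and (320,282) and yellow (359,291) ones stand on the bench and are decoys. Next I measure.

```bash
cat > h.py <<'E'
import numpy as np, cv2
def K(s): return np.array([[s["fx"],0,s["cx"]],[0,s["fy"],s["cy"]],[0,0,1.]])
def ray(s,px):
    p=cv2.undistortPoints(np.array(px,float).reshape(-1,1,2),K(s),np.array(s["D"],float)).reshape(-1,2)
    d=np.c_[p,np.ones(len(p))]@np.array(s["R"]); o=-np.array(s["R"]).T@np.array(s["t"])
    return o,d
def plane(s,px,z):
    o,d=ray(s,px); return o+d*((z-o[2])/d[:,2])[:,None]
def proj(s,X):
    rv=cv2.Rodrigues(np.array(s["R"]))[0]
    return cv2.projectPoints(np.array(X,float).reshape(-1,1,3),rv,np.array(s["t"],float),K(s),np.array(s["D"],float))[0].reshape(-1,2)
E
python3 - <<'E'
from plant import ctrl
from h import *
s=ctrl.snapshot("top"); a=s["color"]; g=a.min(2)
m=((g>195)).astype(np.uint8)
# rect fits
for nm,(x0,y0,x1,y1),z in [("rack",(212,230,298,280),.018),("reader",(350,178,425,265),.036)]:
    mm=np.zeros_like(m); mm[y0:y1,x0:x1]=m[y0:y1,x0:x1]
    cs,_=cv2.findContours(mm,cv2.RETR_EXTERNAL,cv2.CHAIN_APPROX_NONE); c=max(cs,key=cv2.contourArea)
    P=plane(s,c.reshape(-1,2),z)
    r=cv2.minAreaRect((P[:,:2]*1000).astype(np.float32)); print(nm,r, cv2.contourArea(c))
# caps
for nm,(u,v) in [("L",(233,257)),("R",(273,254.5))]:
    print(nm,plane(s,[(u,v)],.092))
print(g[250:262,220:250:2]); print(g[180:200:4,350:420:6])
for nm,q in [("red1",(327,243)),("red2",(320.5,282.5)),("yel",(359,291)),("vial",(269,155))]: print(nm,plane(s,[q],.08))
E
```

```text
rack ((455.40289306640625, 72.20746612548828), (81.20979309082031, 177.33938598632812), 3.0528793334960938) 2125.5
reader ((531.4119873046875, -257.4491882324219), (167.335205078125, 125.9413833618164), 6.4056525230407715) 3261.5
L [[0.45203072 0.11739144 0.092     ]]
R [[0.45639938 0.02325566 0.092     ]]
[[204 206 205 190 120  79  77  74  77  97 146 190 200 201 205]
 [204 206 205 165  88  76  78  73  68  76 115 159 198 195 205]
 [204 205 202 134  75  82  83  81  71  67  93 117 193 193 206]
 [205 205 196 104  77  84  85  85  77  67  77  96 189 195 205]
 [204 205 191  87  81  85  86  86  81  69  70  85 182 197 204]
 [202 206 185  81  83  85  86  86  84  71  71  85 169 199 202]
 [202 205 173  77  84  86  87  86  84  72  71  82 162 201 201]
 [202 205 172  77  84  85  85  84  83  71  71  82 161 201 201]
 [201 206 184  84  83  85  84  85  82  69  71  81 166 200 202]
 [200 205 191  91  80  84  84  84  78  67  74  87 180 198 203]
 [199 205 197 109  76  83  85  83  74  65  81 105 192 196 204]
 [197 206 202 140  73  80  81  78  70  67  83 140 201 193 205]]
[[159 159 160 159 159 159 159 159 159 160 160 159]
 [159 159 159 160 159 159 160 159 159 162 160 160]
 [159 160 158 160 163 173 190 201 204 192 162 159]
 [159 158 202 205 207 206 206 205 205 205 166 158]
 [160 120 205 207 205 205 206 205 206 205 174 159]]
red1 [[ 0.48148053 -0.10469001  0.08      ]]
red2 [[ 0.38865084 -0.08731773  0.08      ]]
yel [[ 0.36715859 -0.17757248  0.08      ]]
vial [[0.69569922 0.03003647 0.08      ]]
```

Request:
move_arm([
  [[32,37,3],-0.02],
  [[32,37,3],-0.02],
  [[32,37,3],-0.02],
  [[32,37,3],-0.02],
  [[32,37,3],-0.02],
  [[32,37,3],-0.02],
  [[32,37,3],-0.02],
  [[32,37,3],-0.02],
], jaw=1)

```text
clock: 1.0
tool_pos: [0.4095, -0.3549, 0.2469]
orientation: [179.7, -0.1, -176.9]
force: [1.5, -0.2, -0.2]
opening: 0.0873
```

Request:
move_arm([
  [[30,32,0],0],
  [[30,32,0],0],
  [[30,30,0],0],
  [[0,0,0],0],
  [[0,0,0],0],
  [[0,0,0],0],
  [[0,0,0],0],
  [[0,0,0],0],
])

```text
clock: 1.8
tool_pos: [0.5046, -0.2525, 0.2475]
orientation: [179.7, -0.0, -176.7]
force: [-0.1, -0.4, -0.0]
opening: 0.0875
```

Run:
```python
from plant import ctrl
import cv2,pickle
s=ctrl.snapshot("wrist"); cv2.imwrite("pics/w1.png",s["color"][:,:,::-1]); pickle.dump(s,open("w1.pkl","wb"))
o=ctrl.get_obs(); print(o["tool_pos"],o["orientation"],o["force"],o["joint_pos"])
```

```text
[ 0.50450299 -0.25254869  0.24748933] [ 1.79707216e+02 -4.95866161e-02 -1.76659148e+02] [ 0.00211838 -0.51773754 -0.13740833] [ -6.9167652    9.49961134 -11.4409891   -0.29882262 -69.16059034
 -79.63595651]
```

View pics/w1.png

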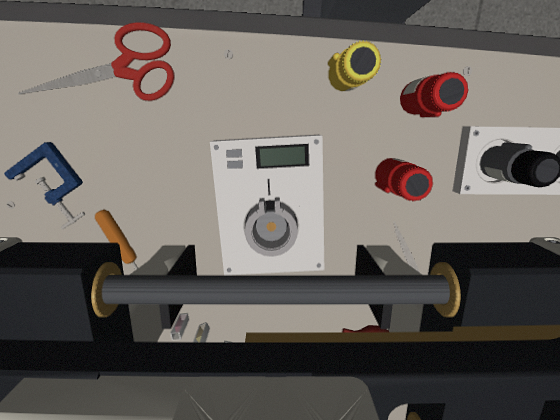

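The reader is at (267,205), the collar at (271,228), with the slot and black line pointing up (-x). Now I'll fit the collar and deck edges.

Run:
```python
import pickle
from h import *
s=pickle.load(open("w1.pkl","rb")); a=s["color"]; g=cv2.cvtColor(a,cv2.COLOR_RGB2GRAY)
m=(a.min(2)>190).astype(np.uint8); mm=np.zeros_like(m); mm[128:278,200:330]=m[128:278,200:330]
cs,_=cv2.findContours(mm,cv2.RETR_EXTERNAL,cv2.CHAIN_APPROX_NONE); c=max(cs,key=cv2.contourArea)
P=plane(s,c.reshape(-1,2),.036)
r=cv2.minAreaRect((P[:,:2]*1000).astype(np.float32)); print(r)
# screw & line
# rectify reader region at z=.056, 4 px/mm
x0,y0,n=.47,-.31,0
def warp(z,xr,yr,sc=5,name=None):
    xs=np.arange(xr[0],xr[1],1/sc/1000); ys=np.arange(yr[0],yr[1],1/sc/1000)
    X,Y=np.meshgrid(xs[::-1],ys[::-1],indexing="ij")
    p=proj(s,np.c_[X.ravel(),Y.ravel(),np.full(X.size,z)]).reshape(X.shape+(2,)).astype(np.float32)
    im=cv2.remap(a,p[...,0],p[...,1],cv2.INTER_CUBIC); cv2.imwrite(name,im[:,:,::-1]); print(im.shape)
warp(.056,(.48,.60),(-.315,-.205),5,"pics/rim.png")
warp(.036,(.44,.62),(-.34,-.18),4,"pics/deck.png")
```

```text
((531.9279174804688, -256.7216796875), (167.63885498046875, 128.1923065185547), 6.557070732116699)
(600, 550, 3)
(720, 641, 3)
```

View pics/rim.png

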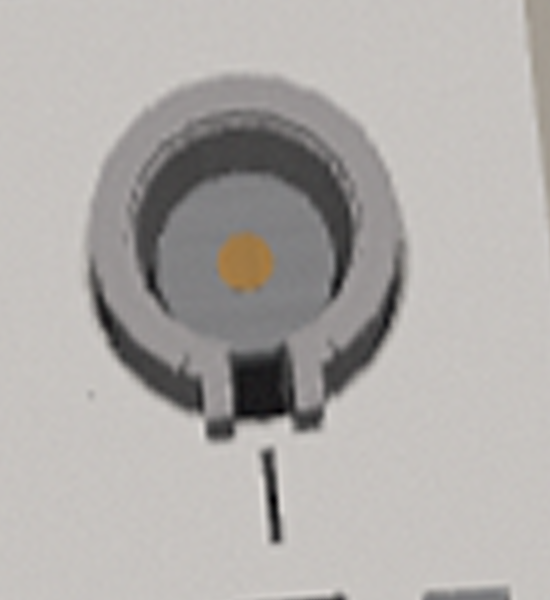

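Well centre is about (0.5543, -0.2543) and reader yaw about 6.5°. Going to the rack for a look.

Request:
move_arm([
  [[-10,46,0],0],
  [[-10,46,0],0],
  [[-10,46,0],0],
  [[-10,46,0],0],
  [[-10,46,0],0],
  [[-8,46,0],0],
  [[-7,44,0],0],
  [[0,0,0],0],
])

```text
clock: 2.65
tool_pos: [0.4342, 0.0713, 0.248]
orientation: [179.6, 0.1, -177.5]
force: [0.3, -0.1, 0.8]
opening: 0.0874
```

Run:
```python
from plant import ctrl
import cv2,pickle
s=ctrl.snapshot("wrist"); cv2.imwrite("pics/w2.png",s["color"][:,:,::-1]); pickle.dump(s,open("w2.pkl","wb"))
o=ctrl.get_obs(); print(o["tool_pos"],o["orientation"],o["force"],o["joint_pos"],o["qvel"])
```

```text
[0.43430924 0.0697063  0.24795233] [ 1.79642590e+02  1.03283734e-01 -1.77524201e+02] [ 0.04481224 -0.30638687  0.2306781 ] [  34.73360651   -3.35013869  -25.20226722   -0.26677246  -67.86998494
 -122.15758852] [-3.5661806   0.50351684 -0.02631156  0.25183364 -0.18595443  2.38783786]
```

View pics/w2.png

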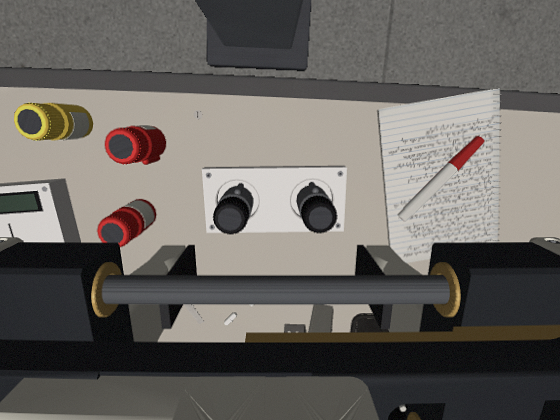

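Both pots show well: caps at (231,216) and (319,216), ribs pointing image-up (-x). I'll enlarge and measure.

Run:
```python
import pickle
from h import *
s=pickle.load(open("w2.pkl","rb")); a=s["color"]
cv2.imwrite("pics/w2c.png",cv2.resize(a[160:245,195:355][:,:,::-1],None,fx=5,fy=5,interpolation=cv2.INTER_CUBIC))
def warp(z,xr,yr,sc,name):
    xs=np.arange(xr[0],xr[1],1/sc/1000); ys=np.arange(yr[0],yr[1],1/sc/1000)
    X,Y=np.meshgrid(xs[::-1],ys[::-1],indexing="ij")
    p=proj(s,np.c_[X.ravel(),Y.ravel(),np.full(X.size,z)]).reshape(X.shape+(2,)).astype(np.float32)
    im=cv2.remap(a,p[...,0],p[...,1],cv2.INTER_CUBIC); im=np.clip(im.astype(float)*1.6,0,255).astype(np.uint8);cv2.imwrite(name,im[:,:,::-1]); return im
t=warp(.092,(.41,.50),(-.01,.15),5,"pics/caps.png")
t=warp(.058,(.41,.50),(-.01,.15),5,"pics/ribs.png")
m=(a.min(2)>185).astype(np.uint8); mm=np.zeros_like(m); mm[150:245,190:360]=m[150:245,190:360]
cs,_=cv2.findContours(mm,cv2.RETR_EXTERNAL,cv2.CHAIN_APPROX_NONE); c=max(cs,key=cv2.contourArea)
P=plane(s,c.reshape(-1,2),.018); print(cv2.minAreaRect((P[:,:2]*1000).astype(np.float32)))
```

```text
((456.2828674316406, 72.79751586914062), (83.09088897705078, 179.26898193359375), 3.0899109840393066)
```

View pics/caps.png

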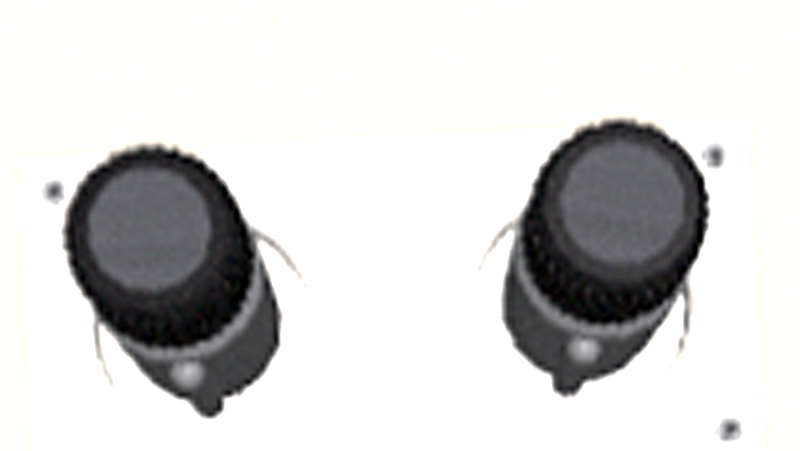

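View pics/ribs.png

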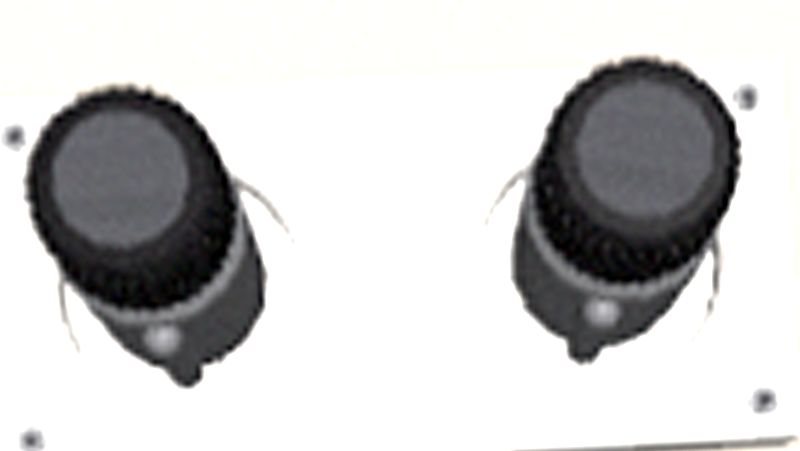

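View pics/w2c.png

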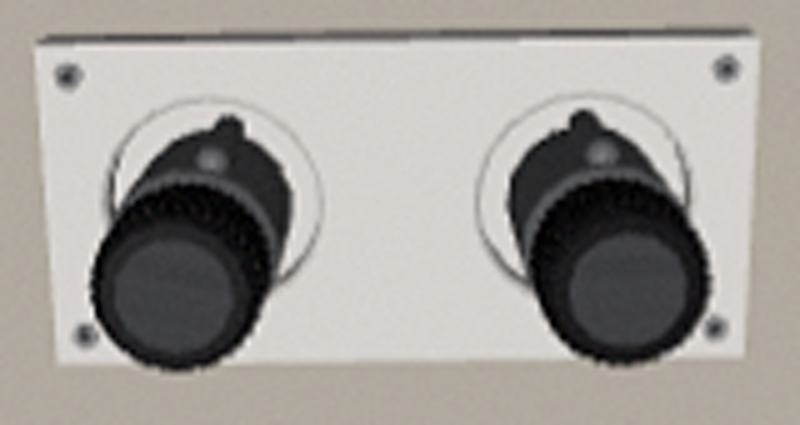

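Run:
```python
import pickle
from h import *
s=pickle.load(open("w2.pkl","rb"))
A={"L":(.454,.1202),"R":(.4598,.0254)}; T={"L":(311.9,181.8),"R":(240.8,182.9)}
for k in A:
  for z in (.014,.058):
    P=plane(s,[T[k]],z)[0,:2]; d=P-A[k]; print(k,z,P,np.hypot(*d),np.degrees(np.arctan2(d[1],d[0])))
    for w in np.arange(150,211,10):
        pass
  for w in np.arange(160,206,5):
    r=np.radians(w); c=np.cos(r)*.025,np.sin(r)*.025
    print(k,w,proj(s,[(A[k][0]+c[0],A[k][1]+c[1],z) for z in(.014,.058)]).round(1).tolist())
```

```text
L 0.014 [0.43065535 0.11903541] 0.023373677904086617 -177.14407422325792
L 0.058 [0.4228311  0.11312784] 0.03196115858331368 -167.21615222196544
L 160 [[319.6, 182.0], [325.2, 189.1]]
L 165 [[318.0, 181.4], [323.4, 188.5]]
L 170 [[316.3, 181.0], [321.5, 188.0]]
L 175 [[314.6, 180.7], [319.7, 187.6]]
L 180 [[312.9, 180.5], [317.7, 187.5]]
L 185 [[311.2, 180.5], [315.8, 187.5]]
L 190 [[309.5, 180.7], [313.9, 187.6]]
L 195 [[307.8, 181.0], [312.0, 188.0]]
L 200 [[306.1, 181.4], [310.1, 188.5]]
L 205 [[304.4, 182.0], [308.2, 189.1]]
R 0.014 [0.43591965 0.02942438] 0.02421707616625101 170.43425118994918
R 0.058 [0.4275024  0.03361105] 0.033325010610629514 165.73582209815368
R 160 [[244.4, 183.4], [241.0, 190.6]]
R 165 [[242.7, 182.8], [239.1, 190.0]]
R 170 [[241.1, 182.3], [237.3, 189.5]]
R 175 [[239.3, 182.0], [235.3, 189.1]]
R 180 [[237.6, 181.9], [233.4, 189.0]]
R 185 [[235.9, 181.9], [231.5, 189.0]]
R 190 [[234.2, 182.0], [229.5, 189.2]]
R 195 [[232.5, 182.3], [227.6, 189.5]]
R 200 [[230.8, 182.8], [225.8, 190.0]]
R 205 [[229.2, 183.4], [224.0, 190.6]]
```

L (y=0.120): cap at (0.454,0.120), rib yaw about 183°. R (y=0.025): cap at (0.459,0.025), rib yaw about 170°. I'll feel R first.

Request:
move_arm([
  [[8,-15,-10],0],
  [[8,-15,-15],0],
  [[9,-15,-20],0],
  [[0,0,-25],0.01],
  [[0,0,-25],0],
  [[0,0,-25],0],
  [[0,0,0],0],
  [[0,0,0],0],
])

```text
clock: 3.5
tool_pos: [0.4611, 0.014, 0.1266]
orientation: [179.6, 0.4, -177.5]
force: [0.7, -0.8, 0.2]
opening: 0.0872
```

Run:
```python
from plant import ctrl
import cv2,pickle
s=ctrl.snapshot("wrist"); cv2.imwrite("pics/w3.png",s["color"][:,:,::-1]); pickle.dump(s,open("w3.pkl","wb"))
o=ctrl.get_obs(); print(o["tool_pos"],o["orientation"],o["force"])
from h import proj
for z in (.092,):
  print(proj(s,[(.4598,.0254,z),(o["tool_pos"][0],o["tool_pos"][1],z)]))
```

```text
[0.46090542 0.01408595 0.12661007] [ 179.59790621    0.35682613 -177.46554881] [-0.39938941 -0.20438119 -0.55861352]
[[292.90142541 238.27632571]
 [275.4322835  239.1845042 ]]
```

View pics/w3.png

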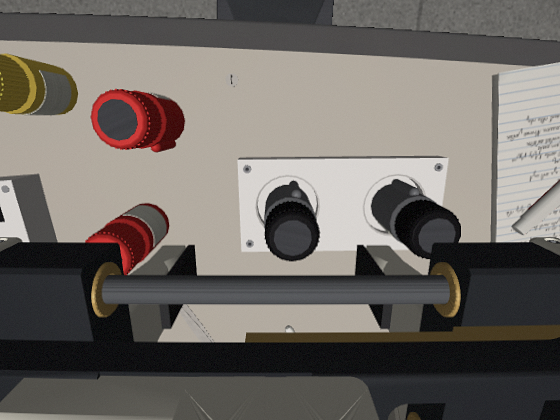

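Cap at (292,239) agrees with the estimate of (0.4595,0.0254). Correcting y by +11 and going down.

Request:
move_arm([
  [[-1,6,0],0],
  [[0,5,0],0],
  [[0,0,-15],0],
  [[0,0,-18],0],
  [[0,0,-18],0],
  [[0,0,-15],0],
  [[0,0,-3],0],
  [[0,0,0],0],
])

```text
clock: 4.35
tool_pos: [0.4659, 0.0308, 0.0643]
orientation: [179.3, 1.3, -177.3]
force: [0.2, -0.5, -0.7]
opening: 0.088
```

Request:
move_arm([
  [[-2,-2,0],0],
  [[-2,-2,0],0],
  [[-2,-1,-2],0],
  [[0,0,-2],0],
  [[0,0,-2],0],
  [[0,0,0],0],
  [[0,0,0],0],
  [[0,0,0],0],
])

```text
clock: 5.15
tool_pos: [0.4612, 0.0265, 0.0611]
orientation: [179.1, 1.6, -177.2]
force: [0.3, 0.5, -0.3]
opening: 0.0878
```

Run:
```python
from plant import ctrl
import cv2,pickle
s=ctrl.snapshot("wrist"); cv2.imwrite("pics/w4.png",s["color"][:,:,::-1]); pickle.dump(s,open("w4.pkl","wb"))
o=ctrl.get_obs(); print(o["tool_pos"],o["orientation"],o["force"],o["joint_pos"],o["qvel"])
```

```text
[0.46124801 0.0264946  0.06110605] [ 179.14225841    1.59200101 -177.23212345] [-0.03290967  0.14450031 -0.32750086] [  27.72031197   10.23326942  -39.07261381   -0.16915933  -38.88904527
 -114.81052358] [-0.06885259 -0.06843983  0.04981907 -0.05405494 -0.00145877  0.0594831 ]
```

View pics/w4.png

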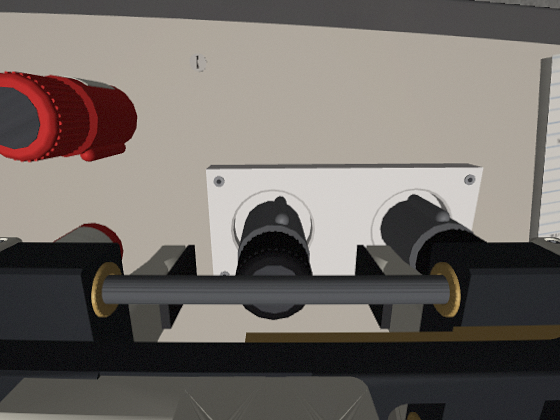

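Request:
move_arm([
  [[-1,-1,-5],0],
  [[0,0,-2],0],
  [[0,0,0],0],
  [[0,0,0],0],
  [[0,0,0],0],
  [[0,0,0],0],
  [[0,0,0],0],
  [[0,0,0],0],
])

```text
clock: 6.0
tool_pos: [0.4602, 0.0254, 0.0534]
orientation: [179.2, 1.6, -177.2]
force: [-0.2, 0.3, 0.2]
opening: 0.0876
```

Request:
move_arm([
  [[0,0,0],0],
  [[0,0,0],0],
  [[0,0,0],0],
  [[0,0,0],0],
  [[0,0,0],0],
  [[0,0,0],0],
  [[0,0,0],0],
  [[0,0,0],0],
], jaw=-1)

```text
clock: 6.8
tool_pos: [0.4603, 0.0253, 0.0535]
orientation: [179.2, 1.6, -177.2]
force: [0.6, 0.3, -1.3]
opening: 0.0391
```

Run:
```python
from plant import ctrl
o=ctrl.get_obs(); print(o["tool_pos"],o["orientation"],o["force"],o["moment"],o["tau"],o["opening"])
```

```text
[0.46029137 0.0253158  0.053517  ] [ 179.15777377    1.58987096 -177.22555096] [ 0.58650855  0.30328127 -1.32053256] [-0.14346862 -0.03246188  0.03690649] [ 2.21368200e-01 -3.54107237e+01  1.98222131e+01  4.57749814e+00
 -1.93969830e-02 -7.48504335e-04] 0.03905715123234066
```

Request:
move_arm([
  [[0,0,0],0],
  [[0,0,0],0],
  [[0,0,0],0],
  [[0,0,0],0],
  [[0,0,0],0],
  [[0,0,0],0],
  [[0,0,0],0],
  [[0,0,0],0],
])

```text
clock: 7.6
tool_pos: [0.4603, 0.0253, 0.0535]
orientation: [179.2, 1.6, -177.2]
force: [0.3, -0.1, -0.2]
opening: 0.0388
```

Opening 38.8 mm exceeds the 36 mm cap, so the tips are catching the body shoulder. I'll open and grip about 7 mm higher.

Request:
move_arm([
  [[0,0,0],0],
  [[0,0,0],0],
  [[0,0,0],0],
  [[0,0,0],0],
  [[0,0,4],0],
  [[0,0,3],0],
  [[0,0,0],0],
  [[0,0,0],0],
], jaw=0.2)

```text
clock: 8.4
tool_pos: [0.4604, 0.0255, 0.0613]
orientation: [179.1, 1.6, -177.2]
force: [-0.8, -0.2, -0.4]
opening: 0.0526
```

Request:
move_arm([
  [[0,0,0],0],
  [[0,0,0],0],
  [[0,0,0],0],
  [[0,0,0],0],
  [[0,0,0],0],
  [[0,0,0],0],
  [[0,0,0],0],
  [[0,0,0],0],
], jaw=-1)

```text
clock: 9.2
tool_pos: [0.4604, 0.025, 0.0616]
orientation: [179.2, 1.6, -177.2]
force: [-0.1, -0.7, 1.9]
opening: 0.0355
```

35.5 mm now, so it's on the cap. Lifting.

Request:
move_arm([
  [[0,0,6],0],
  [[0,0,10],0],
  [[0,0,12],0],
  [[0,0,12],0],
  [[0,0,8],0],
  [[0,0,0],0],
  [[0,0,0],0],
  [[0,0,0],0],
])

```text
clock: 10.0
tool_pos: [0.4574, 0.0248, 0.1115]
orientation: [179.2, 1.3, -177.3]
force: [-0.5, -0.2, -4.8]
opening: 0.0354
```

Request:
move_arm([
  [[0,0,0],0],
  [[0,0,0],0],
  [[0,0,0],0],
  [[0,0,0],0],
  [[0,0,0],0],
  [[0,0,0],0],
  [[0,0,0],0],
  [[0,0,0],0],
])

```text
clock: 10.8
tool_pos: [0.4564, 0.0244, 0.1098]
orientation: [179.2, 1.2, -177.3]
force: [0.6, -0.5, -3.4]
opening: 0.0351
```

Run:
```python
from plant import ctrl
import cv2,pickle,numpy as np
F=[]
for n in ["wrist","top","scene"]:
    s=ctrl.snapshot(n); cv2.imwrite(f"pics/l1{n}.png",s["color"][:,:,::-1]); pickle.dump(s,open(f"l1{n}.pkl","wb"))
    F.append(ctrl.get_obs()["force"])
o=ctrl.get_obs(); print(o["tool_pos"],o["orientation"],np.array(F),o["qvel"],o["tau"],o["joint_pos"])
```

```text
[0.45646125 0.02438677 0.10987202] [ 179.22087474    1.15556852 -177.32051303] [[-0.28776795 -0.04397563 -3.9459557 ]
 [-0.31188182  0.3826262  -3.50473251]
 [-0.18393047 -0.4314284  -4.11593891]] [-0.05744398 -0.02560828  0.06427195  0.0707724   0.07928342  0.07871703] [ 1.22374859e-03 -3.31482232e+01  2.45328766e+01  6.00642353e+00
  2.34257779e-02 -4.06888003e-04] [  27.66799638    5.85001379  -35.90275447   -0.29883682  -46.87112656
 -114.7789738 ]
```

View pics/l1wrist.png

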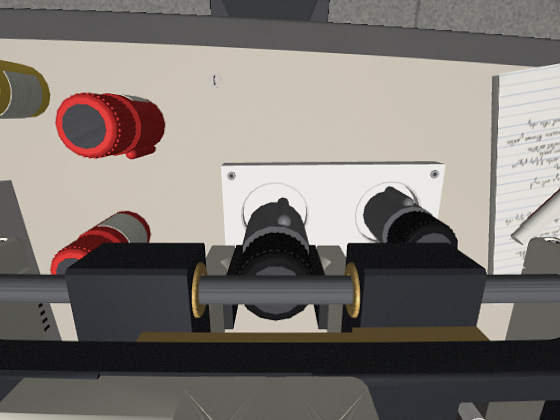

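View pics/l1scene.png

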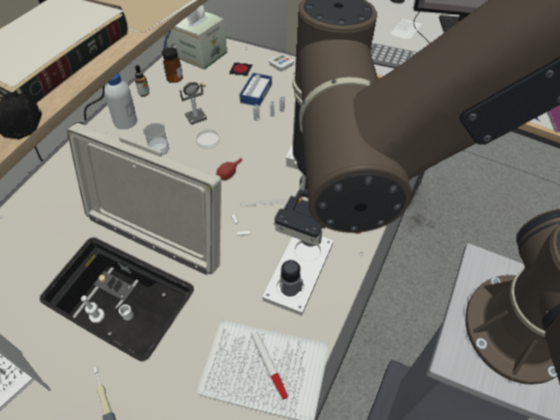

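R lifted: about 3.8 N, so roughly 0.38 kg, which fits the packed pot. I still have to feel L, so R goes back first.

Request:
move_arm([
  [[1,0,-6],0],
  [[1,0,-10],0],
  [[0,0,-10],0],
  [[0,0,-10],0],
  [[0,0,-6],0],
  [[0,0,-2],0],
  [[0,0,0],0],
  [[0,0,0],0],
])

```text
clock: 11.75
tool_pos: [0.4586, 0.0242, 0.0619]
orientation: [179.3, 1.1, -177.3]
force: [-3.1, 0.8, -0.9]
opening: 0.0353
```

Request:
move_arm([
  [[0,0,0],0],
  [[0,0,0],0],
  [[0,0,0],0],
  [[0,0,0],0],
  [[0,0,0],0],
  [[0,0,3],0],
  [[0,0,10],0],
  [[0,0,15],0],
], jaw=0.7)

```text
clock: 12.55
tool_pos: [0.4595, 0.0243, 0.091]
orientation: [179.3, 1.1, -177.2]
force: [0.5, -0.4, 0.2]
opening: 0.0742
```

Request:
move_arm([
  [[0,0,20],0],
  [[0,10,20],0],
  [[0,20,5],0],
  [[0,25,0],0],
  [[0,20,0],0],
  [[0,10,0],0],
  [[0,0,0],0],
  [[0,0,0],0],
])

```text
clock: 13.35
tool_pos: [0.4609, 0.1123, 0.1464]
orientation: [179.1, 1.6, -177.2]
force: [0.5, 0.3, -0.1]
opening: 0.0748
```

Run:
```python
from plant import ctrl
import cv2,pickle
s=ctrl.snapshot("wrist"); cv2.imwrite("pics/w5.png",s["color"][:,:,::-1]); pickle.dump(s,open("w5.pkl","wb"))
o=ctrl.get_obs(); print(o["tool_pos"],o["orientation"],o["force"])
from h import proj
print(proj(s,[(.454,.1202,.092),(.4598,.0254,.092)]))
```

```text
[0.4609764  0.11216259 0.14637835] [ 179.0958962     1.59557427 -177.26515121] [ 0.22728443  0.53291954 -0.14230819]
[[286.01922362 219.08069475]
 [150.99667724 221.27725253]]
```

View pics/w5.png

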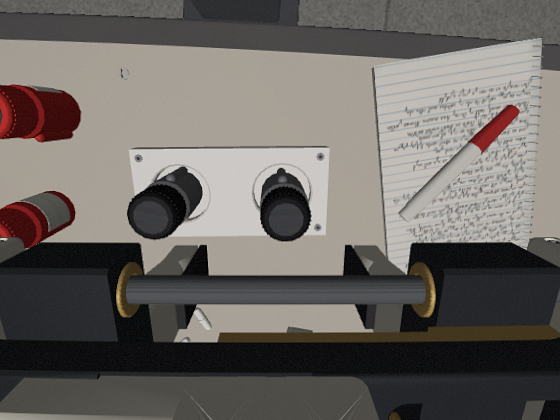

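Request:
move_arm([
  [[-4,4,0],0],
  [[-4,4,-8],0],
  [[-1,0,-12],0],
  [[-1,0,-14],0],
  [[0,0,-14],0],
  [[0,0,-10],0],
  [[0,0,0],0],
  [[0,0,0],0],
])

```text
clock: 14.2
tool_pos: [0.4478, 0.1178, 0.0839]
orientation: [179.2, 1.5, -177.5]
force: [-0.6, 0.6, -0.1]
opening: 0.0747
```

Request:
move_arm([
  [[3,1,0],0],
  [[3,1,-6],0],
  [[0,0,-8],0],
  [[0,0,-7],0],
  [[0,0,-2],0],
  [[0,0,0],0],
  [[0,0,0],0],
  [[0,0,0],0],
])

```text
clock: 15.0
tool_pos: [0.4552, 0.1205, 0.06]
orientation: [179.1, 1.6, -177.5]
force: [-0.6, 1.0, -0.7]
opening: 0.0743
```

Request:
move_arm([
  [[0,0,2],0],
  [[0,0,0],0],
  [[0,0,0],0],
  [[0,0,0],0],
  [[0,0,0],0],
  [[0,0,0],0],
  [[0,0,0],0],
  [[0,0,0],0],
], jaw=-1)

```text
clock: 15.8
tool_pos: [0.4556, 0.1207, 0.063]
orientation: [179.1, 1.6, -177.5]
force: [0.6, 0.7, 0.9]
opening: 0.0352
```

Request:
move_arm([
  [[0,0,6],0],
  [[0,0,10],0],
  [[0,0,12],0],
  [[0,0,12],0],
  [[0,0,8],0],
  [[0,0,0],0],
  [[0,0,0],0],
  [[0,0,0],0],
])

```text
clock: 16.6
tool_pos: [0.4546, 0.1203, 0.1149]
orientation: [179.1, 1.6, -177.5]
force: [0.0, 0.0, -2.3]
opening: 0.0351
```

Request:
move_arm([
  [[0,0,0],0],
  [[0,0,0],0],
  [[0,0,0],0],
  [[0,0,0],0],
  [[0,0,0],0],
  [[0,0,0],0],
  [[0,0,0],0],
  [[0,0,0],0],
])

```text
clock: 17.4
tool_pos: [0.4537, 0.1197, 0.1132]
orientation: [179.2, 1.4, -177.5]
force: [-0.5, -0.4, -1.3]
opening: 0.0351
```

Run:
```python
from plant import ctrl
import cv2,pickle,numpy as np
F=[]
for n in ["wrist","top","wrist"]:
    s=ctrl.snapshot(n); cv2.imwrite(f"pics/l2{n}.png",s["color"][:,:,::-1])
    F.append(ctrl.get_obs()["force"])
o=ctrl.get_obs(); print(o["tool_pos"],o["orientation"],np.array(F))
```

```text
[0.45370444 0.11965411 0.11323159] [ 179.16246492    1.42516015 -177.54283243] [[-0.62201434  0.04441669 -1.94352168]
 [ 0.84853775  0.40090445 -1.37828025]
 [ 0.35188466  0.15760424 -2.66394424]]
```

View pics/l2wrist.png

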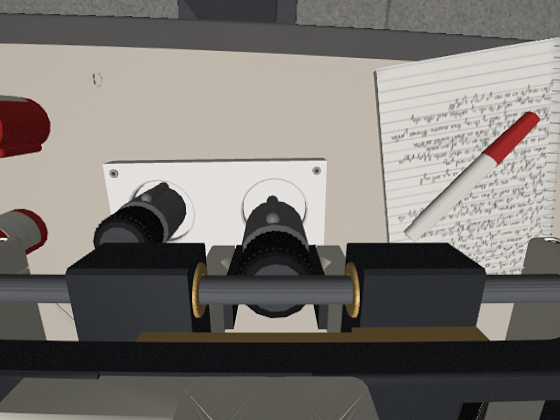

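L averages about 1.8 N (≈0.17 kg), the blank, against R's 3.8 N. Setting L back in its pocket.

Request:
move_arm([
  [[1,0,-6],0],
  [[1,0,-10],0],
  [[0,0,-10],0],
  [[0,0,-10],0],
  [[0,0,-8],0],
  [[0,0,-3],0],
  [[0,0,0],0],
  [[0,0,0],0],
])

```text
clock: 18.35
tool_pos: [0.4563, 0.1192, 0.063]
orientation: [179.3, 1.4, -177.5]
force: [-1.5, -0.8, 0.8]
opening: 0.0349
```

Request:
move_arm([
  [[0,0,0],0],
  [[0,0,0],0],
  [[0,0,0],0],
  [[0,0,0],0],
  [[0,0,0],0],
  [[0,0,3],0],
  [[0,0,10],0],
  [[0,0,15],0],
], jaw=0.7)

```text
clock: 19.15
tool_pos: [0.4558, 0.1187, 0.0907]
orientation: [179.4, 1.3, -177.4]
force: [0.4, 0.9, 0.3]
opening: 0.0747
```

Request:
move_arm([
  [[0,0,20],0],
  [[0,-10,20],0],
  [[0,-20,5],0],
  [[0,-25,0],0],
  [[0,-20,0],0],
  [[0,-10,0],0],
  [[0,0,0],0],
  [[0,0,0],0],
])

```text
clock: 19.95
tool_pos: [0.4581, 0.0326, 0.1464]
orientation: [179.2, 1.9, -177.3]
force: [0.2, -0.2, 0.1]
opening: 0.0742
```

Run:
```python
from plant import ctrl
import cv2,pickle
s=ctrl.snapshot("wrist"); cv2.imwrite("pics/w6.png",s["color"][:,:,::-1]); pickle.dump(s,open("w6.pkl","wb"))
o=ctrl.get_obs(); print(o["tool_pos"],o["orientation"],o["force"])
from h import proj
print(proj(s,[(.454,.1202,.092),(.4598,.0254,.092)]))
```

```text
[0.4581311  0.03275255 0.14631339] [ 179.1534607     1.85722708 -177.30662813] [-0.45589093 -0.44652037  1.03016286]
[[396.78999827 226.82097691]
 [264.22637066 229.29335967]]
```

View pics/w6.png

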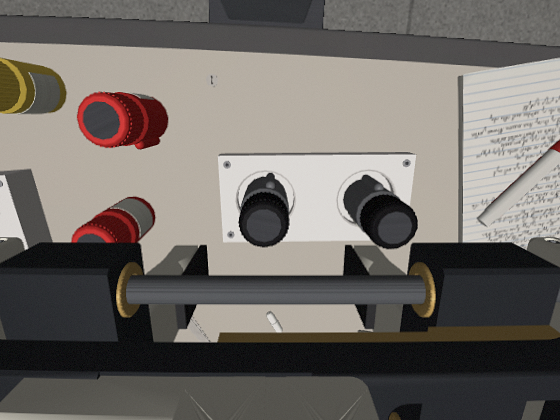

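Run:
```python
import pickle
from h import *
s=pickle.load(open("w6.pkl","rb"));a=s["color"]
print(plane(s,[(263.5,225.5),(392.5,220.5)],.092))
cv2.imwrite("pics/w6c.png",cv2.resize(a[145:255,205:430][:,:,::-1],None,fx=3.5,fy=3.5,interpolation=cv2.INTER_CUBIC))
```

```text
[[0.4569565  0.02478017 0.092     ]
 [0.44936232 0.1163051  0.092     ]]
```

View pics/w6c.png

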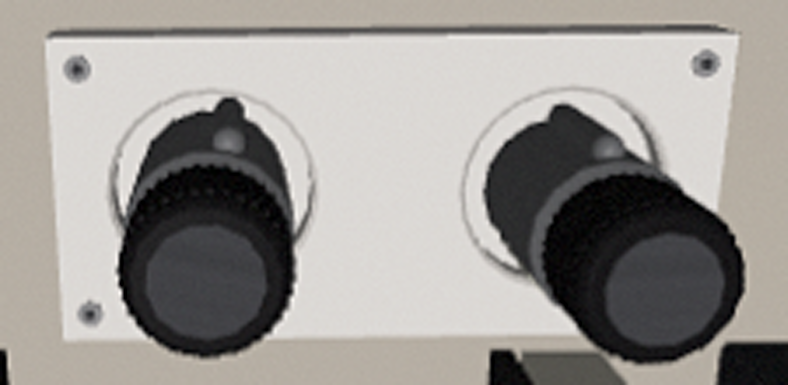

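Run:
```python
import pickle
from h import *
s=pickle.load(open("w6.pkl","rb"))
for n,t,A in (("R",(270.6,173.2),(.457,.0248)),("L",(365.5,175),(.4545,.1185))):
    P=plane(s,[t],.014)[0,:2]; d=P-A; print(n,P,np.hypot(*d),np.degrees(np.arctan2(d[1],d[0]))%360)
```

```text
R [0.43392934 0.02893657] 0.02343857079499301 169.83487543035622
L [0.43157313 0.11732779] 0.022956814212578985 182.92688121787242
```

Request:
move_arm([
  [[0,-4,0],0],
  [[0,-4,-8],0],
  [[0,0,-12],0],
  [[0,0,-14],0],
  [[0,0,-14],0],
  [[0,0,-10],0],
  [[0,0,0],0],
  [[0,0,0],0],
])

```text
clock: 20.8
tool_pos: [0.4576, 0.0256, 0.0835]
orientation: [179.2, 1.7, -177.1]
force: [0.2, -0.4, 0.1]
opening: 0.0743
```

Request:
move_arm([
  [[0,0,-5],0],
  [[0,-1,-8],0],
  [[0,0,-6],0],
  [[0,0,-2],0],
  [[0,0,0],0],
  [[0,0,0],0],
  [[0,0,0],0],
  [[0,0,0],0],
])

```text
clock: 21.6
tool_pos: [0.4587, 0.025, 0.0621]
orientation: [179.2, 1.9, -177.1]
force: [0.2, 0.8, -0.4]
opening: 0.0741
```

Request:
move_arm([
  [[0,0,0],0],
  [[0,0,0],0],
  [[0,0,0],0],
  [[0,0,0],0],
  [[0,0,0],0],
  [[0,0,0],0],
  [[0,0,0],0],
  [[0,0,0],0],
], jaw=-1)

```text
clock: 22.4
tool_pos: [0.459, 0.025, 0.0627]
orientation: [179.1, 1.9, -177.0]
force: [0.0, 0.3, 0.8]
opening: 0.0349
```

Request:
move_arm([
  [[0,0,5],0],
  [[0,0,10],0],
  [[0,0,16],0],
  [[0,0,20],0],
  [[0,0,20],0],
  [[0,0,20],0],
  [[0,0,10],0],
  [[0,0,0],0],
])

```text
clock: 23.2
tool_pos: [0.455, 0.0239, 0.1688]
orientation: [179.2, 1.6, -177.1]
force: [0.2, 0.3, -3.7]
opening: 0.035
```

Request:
move_arm([
  [[6,-15,3],0.03],
  [[10,-28,0],0.04],
  [[14,-38,0],0.04],
  [[14,-38,0],0.04],
  [[14,-38,0],0.04],
  [[14,-38,0],0.04],
  [[10,-28,0],0.03],
  [[6,-15,0],0.03],
])

```text
clock: 24.0
tool_pos: [0.5407, -0.221, 0.1641]
orientation: [178.8, 1.2, -159.6]
force: [-0.3, 0.0, -4.1]
opening: 0.0354
```

Request:
move_arm([
  [[0,0,0],0],
  [[0,0,0],0],
  [[0,0,0],0],
  [[0,0,0],0],
  [[0,0,0],0],
  [[0,0,0],0],
  [[0,0,0],0],
  [[0,0,0],0],
])

```text
clock: 24.8
tool_pos: [0.5386, -0.2198, 0.1599]
orientation: [178.6, 0.9, -159.7]
force: [0.2, 0.2, -2.2]
opening: 0.0353
```

Run:
```python
from plant import ctrl
import cv2,pickle
s=ctrl.snapshot("wrist"); cv2.imwrite("pics/w7.png",s["color"][:,:,::-1]); pickle.dump(s,open("w7.pkl","wb"))
o=ctrl.get_obs(); print(o["tool_pos"],o["orientation"],o["force"],o["joint_pos"])
```

```text
[ 0.53859184 -0.21984134  0.15996898] [ 178.60421474    0.86202765 -159.69700482] [-0.18864605  0.06476949 -3.62068333] [ -4.08033934  15.02872646 -15.64581839  -1.89577717 -59.13049009
 -64.63617403]
```

View pics/w7.png

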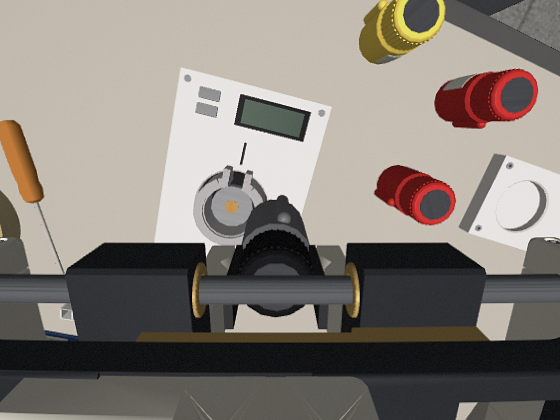

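```bash
cat >> h.py <<'E'
from scipy.spatial.transform import Rotation as Ro
G=(np.array([.459,.025,.0627]),Ro.from_euler("xyz",[179.1,1.9,-177.0],degrees=True))
P0=(np.array([.457,.0248,.008]),Ro.from_euler("z",170,degrees=True))
def pot(o,p0=P0,g=G):
    R=Ro.from_euler("xyz",o["orientation"],degrees=True); d=R*g[1].inv()
    return o["tool_pos"]+d.apply(p0[0]-g[0]), d*p0[1]
WELL=np.array([.5543,-.2543])
E
cat > chk.py <<'E'
import sys,pickle
from plant import ctrl
from h import *
n=sys.argv[1]
s=ctrl.snapshot("wrist"); o=ctrl.get_obs()
cv2.imwrite(f"pics/{n}.png",s["color"][:,:,::-1]); pickle.dump((s,o),open(n+".pkl","wb"))
p,R=pot(o); ax=R.apply([0,0,1]); x=R.apply([1,0,0])
print("tool",o["tool_pos"].round(4),o["orientation"].round(2),"F",o["force"].round(1),"M",o["moment"].round(2))
print("pot",p.round(4),"tilt deg",np.degrees(ax[:2]).round(2),"yaw",np.degrees(np.arctan2(x[1],x[0]))%360,"to well mm",((WELL-p[:2])*1000).round(1))
print("px rib foot,rib top,cap top",proj(s,[p+R.apply(v) for v in ([.025,0,.006],[.025,0,.05],[0,0,.084],)]).round(1).tolist())
a=s["color"][130:330,170:370]
cv2.imwrite(f"pics/{n}c.png",cv2.resize(np.clip(a.astype(float)*1.4,0,255).astype(np.uint8)[:,:,::-1],None,fx=3,fy=3,interpolation=cv2.INTER_CUBIC))
E
python3 chk.py w8
```

```text
tool [ 0.5386 -0.22    0.1599] [ 178.6     0.86 -159.71] F [ 0.3  0.4 -4.4] M [-0.15 -0.01 -0.04]
pot [ 0.5356 -0.2206  0.1053] tilt deg [ 1.15 -0.1 ] yaw 187.30594598423897 to well mm [ 18.7 -33.7]
px rib foot,rib top,cap top [[282.6, 193.3], [285.8, 213.6], [276.4, 287.8]]
```

View pics/w8c.png

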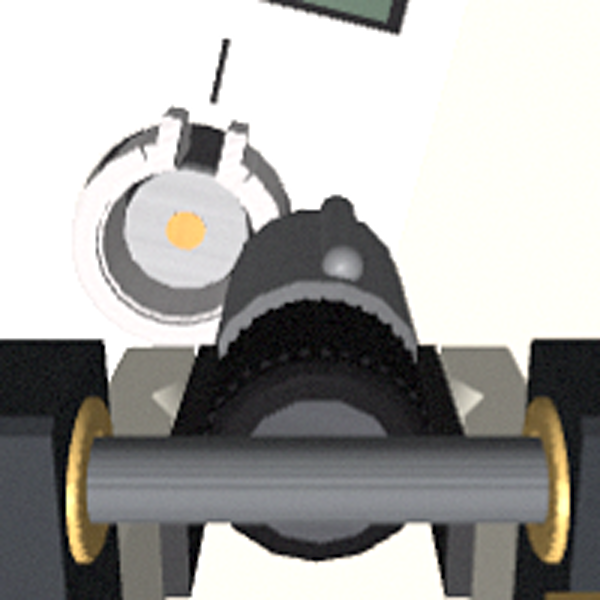

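Rib foot (283,197) and rib top (285,217) match the predicted (282.6,193) and (286,214), so the pot pose model holds. Moving over the well.

Request:
move_arm([
  [[6,-9,0],0],
  [[7,-12,0],0],
  [[6,-10,0],0],
  [[2,-4,0],0],
  [[0,0,0],0],
  [[0,0,0],0],
  [[0,0,0],0],
  [[0,0,0],0],
])

```text
clock: 25.7
tool_pos: [0.5612, -0.2589, 0.1591]
orientation: [178.6, 0.8, -159.8]
force: [-0.1, 0.0, -3.7]
opening: 0.0353
```

```bash
python3 chk.py w9
```

```text
tool [ 0.5612 -0.2588  0.1592] [ 178.58    0.81 -159.78] F [ 0.  -1.5 -3.6] M [-0.12  0.02 -0.04]
pot [ 0.5582 -0.2595  0.1045] tilt deg [ 1.2  -0.11] yaw 187.23067109211766 to well mm [-3.9  5.2]
px rib foot,rib top,cap top [[282.7, 193.4], [286.0, 213.8], [276.7, 288.1]]
```

Correcting, and going down to about 10 mm above the rim.

Request:
move_arm([
  [[-2,3,0],0],
  [[-2,2,-6],0],
  [[0,0,-10],0],
  [[0,0,-10],0],
  [[0,0,-6],0],
  [[0,0,0],0],
  [[0,0,0],0],
  [[0,0,0],0],
])

```text
clock: 26.55
tool_pos: [0.5561, -0.2524, 0.1236]
orientation: [178.5, 0.8, -159.7]
force: [0.7, -0.5, -3.5]
opening: 0.0352
```

```bash
python3 chk.py w10
```

```text
tool [ 0.5562 -0.2524  0.1238] [ 178.54    0.76 -159.72] F [-0.6  0.8 -3.4] M [-0.1   0.03 -0.03]
pot [ 0.5531 -0.2531  0.0691] tilt deg [ 1.26 -0.13] yaw 187.29375112897372 to well mm [ 1.2 -1.2]
px rib foot,rib top,cap top [[282.6, 193.5], [285.8, 214.0], [276.5, 288.3]]
```

View pics/w10c.png

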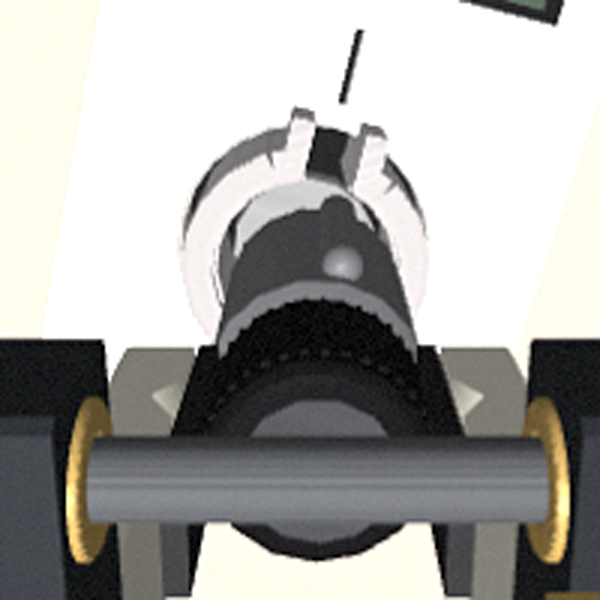

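Run:
```python
import pickle
from h import *
s,o=pickle.load(open("w10.pkl","rb"))
t=np.linspace(0,2*np.pi,181)
c=lambda r:proj(s,np.c_[WELL[0]+r*np.cos(t),WELL[1]+r*np.sin(t),np.full(181,.056)])
cr=lambda q:(q-[170,130])*3
o31=cr(c(.031)); print("outer left",o31[o31[:,0].argmin()],"right",o31[o31[:,0].argmax()])
i=cr(c(.022)); print("bore left",i[i[:,0].argmin()],"right",i[i[:,0].argmax()], "top",i[i[:,1].argmin()])
y=np.radians(186.5); d=np.array([np.cos(y),np.sin(y)]); n=np.array([-d[1],d[0]])
for r in (.022,.031,.036):
  print(r,cr(proj(s,[(*(WELL+r*d+k*.0062*n),.056) for k in(-1,1)])).round(0).tolist())
im=cv2.imread("pics/w10c.png")
for q in (o31,i): cv2.polylines(im,[q.astype(np.int32)],True,(0,0,255),1)
cv2.imwrite("pics/w10d.png",im)
```

```text
outer left [180.06687285 266.29541214] right [428.45124146 265.66786653]
bore left [216.34950869 267.41147473] right [392.59663836 266.96005383] top [304.92155716 184.01387328]
0.022 [[351.0, 192.0], [301.0, 181.0]]
0.031 [[360.0, 157.0], [310.0, 145.0]]
0.036 [[365.0, 137.0], [315.0, 125.0]]
```

View pics/w10d.png

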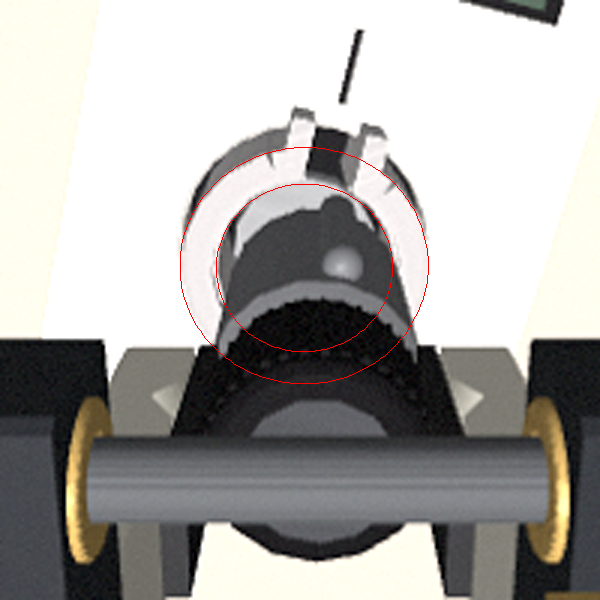

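The rim overlay fits. Correcting (+1.2, -1.2) and lowering to the rim.

Request:
move_arm([
  [[1.2,-1.2,-3],0],
  [[0,0,-4],0],
  [[0,0,-3],0],
  [[0,0,0],0],
  [[0,0,0],0],
  [[0,0,0],0],
  [[0,0,0],0],
  [[0,0,0],0],
])

```text
clock: 27.4
tool_pos: [0.5581, -0.254, 0.1138]
orientation: [178.6, 0.8, -159.7]
force: [0.0, -0.3, -3.9]
opening: 0.0354
```

```bash
python3 chk.py w11
```

```text
tool [ 0.5581 -0.254   0.1139] [ 178.6     0.85 -159.72] F [-0.6 -0.3 -3.5] M [-0.12 -0.03 -0.02]
pot [ 0.5552 -0.2547  0.0592] tilt deg [ 1.16 -0.1 ] yaw 187.2909551045746 to well mm [-0.9  0.4]
px rib foot,rib top,cap top [[282.6, 193.4], [285.9, 213.8], [276.6, 288.1]]
```

View pics/w11c.png

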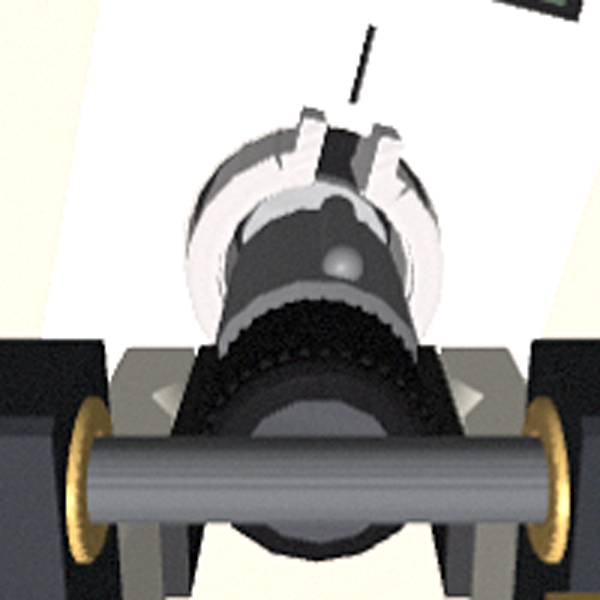

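Request:
move_arm([
  [[-1.2,0.4,0],0],
  [[0,0,-2],0],
  [[0,0,-3],0],
  [[0,0,-3],0],
  [[0,0,-2],0],
  [[0,0,0],0],
  [[0,0,0],0],
  [[0,0,0],0],
])

```text
clock: 28.25
tool_pos: [0.5567, -0.2536, 0.1027]
orientation: [178.6, 0.8, -159.7]
force: [0.5, -0.5, -3.1]
opening: 0.0354
```

```bash
python3 chk.py w12
```

```text
tool [ 0.5567 -0.2536  0.1028] [ 178.59    0.83 -159.73] F [ 0.1 -0.9 -3.4] M [-0.15  0.02  0.01]
pot [ 0.5537 -0.2542  0.0481] tilt deg [ 1.18 -0.11] yaw 187.28871565956695 to well mm [ 0.6 -0.1]
px rib foot,rib top,cap top [[282.6, 193.4], [285.9, 213.8], [276.5, 288.1]]
```

View pics/w12c.png

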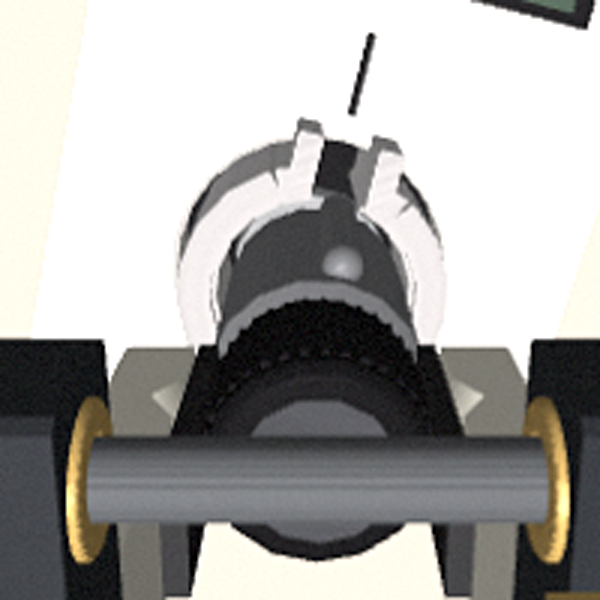

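The foot is 8 mm inside the bore with no contact force, and the rib is entering the slot. Going on down to the plate.

Request:
move_arm([
  [[0.3,0,-2],0],
  [[0,0,-3],0],
  [[0,0,-3],0],
  [[0,0,-2],0],
  [[0,0,0],0],
  [[0,0,0],0],
  [[0,0,0],0],
  [[0,0,0],0],
])

```text
clock: 29.1
tool_pos: [0.5572, -0.2536, 0.092]
orientation: [178.6, 0.8, -159.7]
force: [0.7, 0.7, -3.8]
opening: 0.0354
```

```bash
python3 chk.py w13
```

```text
tool [ 0.5571 -0.2536  0.092 ] [ 178.6     0.84 -159.72] F [ 0.1 -0.4 -3.9] M [-0.08  0.01 -0.04]
pot [ 0.5542 -0.2543  0.0373] tilt deg [ 1.16 -0.1 ] yaw 187.29243431125806 to well mm [ 0.1 -0. ]
px rib foot,rib top,cap top [[282.7, 193.4], [285.9, 213.8], [276.6, 288.1]]
```

View pics/w13c.png

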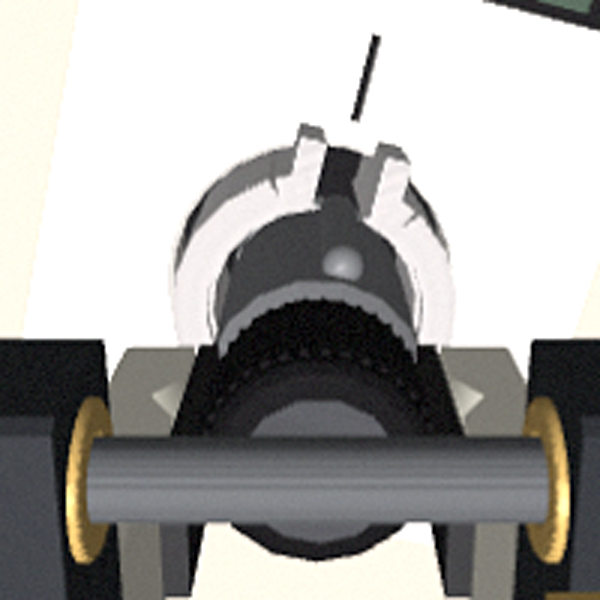

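Request:
move_arm([
  [[0,0,-2],0],
  [[0,0,-2],0],
  [[0,0,-2],0],
  [[0,0,-2],0],
  [[0,0,0],0],
  [[0,0,0],0],
  [[0,0,0],0],
  [[0,0,0],0],
])

```text
clock: 29.95
tool_pos: [0.5575, -0.2537, 0.0866]
orientation: [178.7, 0.9, -159.7]
force: [-2.9, 1.7, 4.4]
opening: 0.0352
```

```bash
python3 chk.py w14
```

```text
tool [ 0.5575 -0.2537  0.0866] [ 178.69    0.93 -159.65] F [-2.3  1.7  4.7] M [0.76 1.1  0.06]
pot [ 0.5547 -0.2544  0.032 ] tilt deg [ 1.05 -0.05] yaw 187.35731016242883 to well mm [-0.4  0.1]
px rib foot,rib top,cap top [[282.7, 193.3], [285.9, 213.7], [276.6, 288.0]]
```

Plate force is about 8.4 N at about 4 mm of travel, matching the spring. Pushing on.

Request:
move_arm([
  [[0,0,-2],0],
  [[0,0,-2],0],
  [[0,0,-2],0],
  [[0,0,-2],0],
  [[0,0,-2],0],
  [[0,0,-2],0],
  [[0,0,-2],0],
  [[0,0,-2],0],
])

```text
clock: 30.8
tool_pos: [0.558, -0.2538, 0.0827]
orientation: [178.9, 1.1, -159.4]
force: [-7.1, 5.3, 20.0]
opening: 0.035
```

```bash
python3 chk.py w15
```

```text
tool [ 0.5579 -0.2538  0.0827] [ 178.93    1.09 -159.42] F [-7.9  5.6 19.5] M [2.4  3.15 0.06]
pot [ 0.5553 -0.2547  0.028 ] tilt deg [0.82 0.13] yaw 187.58723322216707 to well mm [-1.   0.4]
px rib foot,rib top,cap top [[282.7, 193.3], [285.9, 213.7], [276.6, 287.9]]
```

View pics/w15.png

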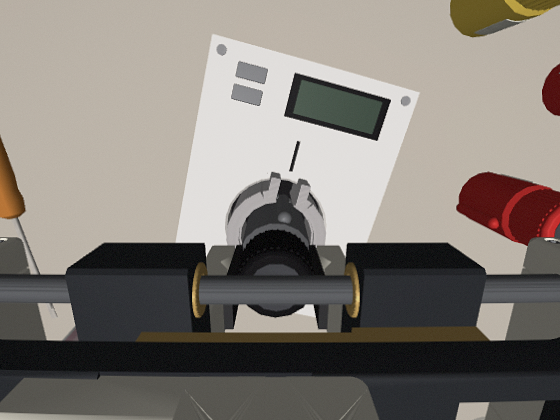

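At the stop: foot at z=0.028, +19.5 N with 3.7 N of pot weight. I'll relieve the side force a little while keeping the push.

Request:
move_arm([
  [[-0.6,0.4,-2],0],
  [[-0.6,0.4,-2],0],
  [[-0.4,0.3,-2],0],
  [[-0.4,0.3,-2],0],
  [[-0.4,0.3,-2],0],
  [[-0.4,0.3,-2],0],
  [[-0.4,0.3,-2],0],
  [[-0.4,0.3,-2],0],
])

```text
clock: 31.65
tool_pos: [0.5573, -0.2535, 0.0826]
orientation: [179.5, 1.6, -159.1]
force: [-7.3, 4.5, 17.9]
opening: 0.0355
```

```bash
python3 chk.py w16
python3 - <<'E'
from plant import ctrl
import cv2
for n in ("top","scene"): cv2.imwrite(f"pics/f_{n}.png",ctrl.snapshot(n)["color"][:,:,::-1])
o=ctrl.get_obs(); print(o["clock"],o["tool_pos"],o["force"],o["opening"])
E
```

```text
tool [ 0.5573 -0.2534  0.0826] [ 179.54    1.56 -159.11] F [-6.   3.6 17.3] M [1.75 2.66 0.06]
pot [ 0.5553 -0.2547  0.0279] tilt deg [0.16 0.54] yaw 187.8714515847086 to well mm [-1.   0.4]
px rib foot,rib top,cap top [[282.7, 193.4], [285.9, 213.8], [276.6, 288.0]]
31.8 [ 0.55730314 -0.25344498  0.08258625] [-5.92279461  3.52929587 18.01516711] 0.0350975137863142
```

View pics/w16c.png

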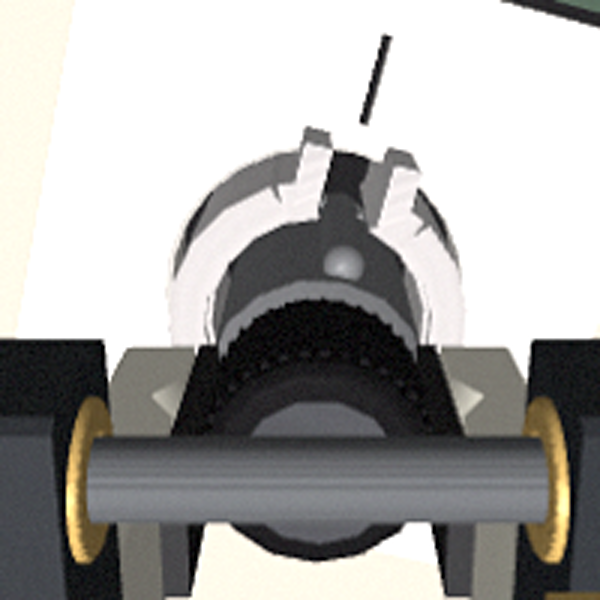

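View pics/f_scene.png

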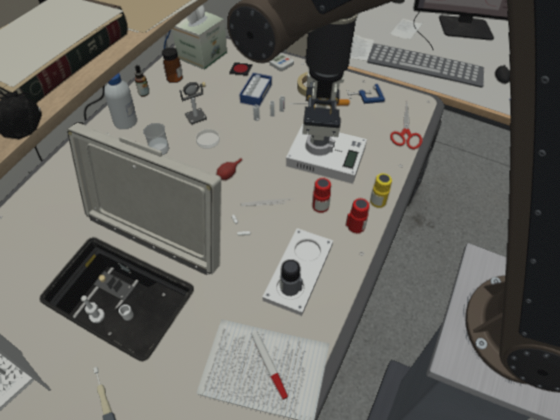

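View pics/f_top.png

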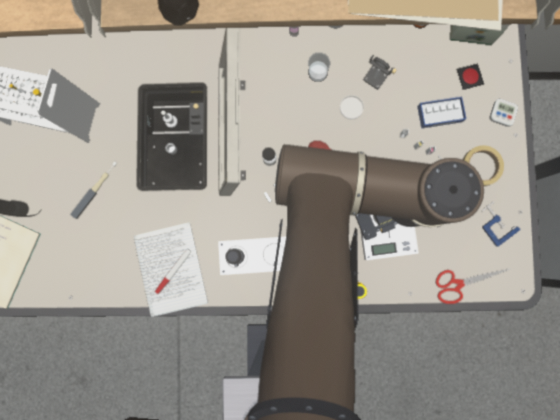

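The rib sits in the slot. The pot hasn't slipped in the grip (the dot is still at crop (343,262)). The plate is at its stop, since z stays at 82.6 mm under 18 N. L stands in its pocket, and nothing else has moved. Handing in.

Run:
```python
from plant import ctrl
print(ctrl.close_job())
```

```text
the job is handed in; nothing more can be done
None
```

The heavy pot is in the reader, pushed down onto the sprung plate. I handed in at about 32 s, still gripping it and holding it down.

**Weighing:** I lifted each pot clear of the rack in turn. The right-hand one (y ≈ 0.025 m) read about 3.8 N, so it is the packed one. The left-hand one (y ≈ 0.12 m) read about 1.8 N, so it is the blank, and it stands in its own pocket again.

**Last checks:**
- **Depth:** the pot's underside came out at z ≈ 28 mm, which is the plate's stop. It went no lower under about 18 N of net push.
- **Alignment:** the rib is in the slot. The computed pot yaw is 187.9° against a target of about 186.5°, inside the play.
- **Grip and bench:** the pot has not slipped in the jaws, which read 35 mm on the 36 mm cap. I saw nothing else disturbed, though the arm hides part of the bench in the last top view.

**Not perfect:**
- A side force of about 7 N stayed on the pot against the bore, and one attempt to relieve it only partly worked.
- The first grip on the packed pot caught its body as well as the cap, so I opened the jaws and gripped again higher, before any lift.
- The packed pot was set back about 3 mm from where it had stood while I weighed the other one.

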